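# Pull the long case from the picking bin and stack it

## Task

Find the long hardware case in the angled picking bin, lift it out and stack it upright on the matching case that stands on the counter: lower it gently, not dropped, until all four of its feet are sunk in the corner recesses of the lid below (either way round is fine), and let go. That lower lid slides a little and may not sit centred on its case, so feel for the recesses; slight shifts of the lid do not matter. Leave the other things in the bin and on the counter where they are, and do not shove the lower case along the counter.

Things in the scene. Friction and masses are not known exactly. Their poses are not given: they have to be found in the camera images.
- case_mid (a point): The long case to be stacked, feet down on the bin's sloping floor, in its left, middle or right third: closed case, black with a grey lid, 120 long (x) x 54 wide (y) x 58 high (z) over all, flat plain sides, 0.3 to 0.6 kg. This point is its centre, 29 above the undersides of its feet; x along its length, z out of its lid. Four feet, 11 x 11, 6 high, centred at x +-49.5, y +-16.5.
- base_mid (a point): Centre of the lower case's body, 29 above the counter; x along its length, z up. The case has the long one's size and shape, stands loose and upright, full and heavy (2 kg), lid top 58 above the counter. Its lid slides stiffly (15 N) along x and may sit up to 7 off centre either way: this is not reported, only seen or felt. The long case goes where the lid is.
- case_balance (a point): Balance point of the long case: 9 towards its +x end from the centre, at the same height, because the contents lie towards that end. Axes as the case's. Stacking: each lid has four square corner recesses 15 x 15, 7 deep, at x +-49.5, y +-16.5 from the lid's own middle, so feet have 2 of play each way. All feet in: the upper centre is 52 above the lower; riding on the lid: up to 58.
- bin: Blue open picking bin fixed on a tube stand, its floor sloping 0.4 rad (23 degrees) down towards the robot. Outside 250 (x, up the slope) x 350 (y) x 55 (z, out of the floor); walls and floor 5 thick. Origin: centre of the floor's underside; z is the normal of the sloping floor. The bin may be turned by up to 17 degrees on the counter.
- short_mid (a point): A shorter case of the same make in the bin, 84 x 54 x 58, not wanted. This point is its centre, x along its length.
- tee: Steel pipe tee lying in the bin, run 100 long along x, branch to +y reaching 42, collars 42 in diameter; origin below the middle of the run, on the bin floor.
- strap: Flat steel strap 36 (x) x 160 (y) x 6 lying in the bin along its low front wall; origin at the middle of its underside.
- wrench: Wrench lying on the counter at the right of the bin; bystander. Origin near its middle.
- screwdriver: Screwdriver lying at the back; bystander.
- spray: Metal can 60 in diameter, 170 tall, standing at the robot's right; bystander, origin at its foot.
- coupling: Steel pipe coupling, ring 60 in diameter and 60 tall, standing at the left; bystander, origin at its foot.
- jar: White jar 70 in diameter, 90 tall, at the left rear; bystander, origin at its foot.
There are look-alikes about, which are no part of the job. Leave any yellow look-alike of the part that bears case_mid alone.

How it is judged:
By the outcome, as a careful person would: the job done as asked, in the order asked, and still so for the second after the job is handed in, with the robot touching nothing.
It also fails if it takes over 64 s, if anything falls off the work surface, if the arm or the gripper's body presses on something with over 40 N, if the wrist force passes 120 N, or if a joint passes its speed limit or range.

## Robot

A 7-joint arm with a two-finger parallel gripper is mounted at the origin on the work surface. World frame = base frame: x ahead of the robot, y to its left, z up, the work surface at z = 0. Lengths are in m, angles in degrees, forces in N, time in s.
With the tool pointing down it reaches from about 0.425 to 0.875 m from the base axis. Payload 4.7 kg.
Tool frame: the origin (TCP) lies on the centre line of the jaws, within the pads' length; the fingertips stand 11 mm ahead of it and the grasp point (between the pads) lies 8 mm behind it; z points along the fingers, y is the direction in which the jaws open and shut (so a half turn about z gives the same grasp; the last joint's range is limited). The gripper opens to 87 mm and grips with 3 to 60 N. Pads are 19 mm wide; open, the fingers measure 117 mm over their backs; the gripper's body (75 mm by 190 mm) begins 51 mm behind the grasp point.
Start: joints at [71.052, 18.392, -4.016, 83.108, 1.295, 78.541, -3.26], TCP at [0.22, -0.612, 0.195] pointing down, gripper open.
Joint ranges: [-163.93, 163.93], [-17.29, 119.83], [-79.2, 71.16], [3.27, 140.29], [-89.18, 269.18], [5.43, 117.66], [-154.24, 154.24]. Speed limits (degrees/s): [147.25, 147.25, 180, 180, 180, 180, 180].

## Interface

Orientations are given as [roll, pitch, yaw] about the fixed x, y, z axes, in that order (R = Rz(yaw) Ry(pitch) Rx(roll)).
In Python, from cell import env gives the robot as it stands.
- The arm moves only by the tool servo_tool, never from a script. Its argument "moves" is text: rows parted by semicolons, each of 7 numbers parted by spaces: the shift along the tool's x, y, z as a fraction of full scale, then the turn, a rotation vector about the tool's x, y, z as a fraction of full scale, then the gripper's target within -1 to 1 (shut at 1, half-way at 0, fully open at -1). A call has 1 to 20 rows; each row shifts and turns the pose as measured when the row begins, along the tool's axes as they then stand; what a row does not reach is not made up. Full scale, the value 1, is 1000 mm for a shift and 0.5 rad for a turn. A row lasts 1/12 s, in which the tool goes at most 41.7 mm and 7.16 degrees, less where a joint would pass 70% of its speed; a pose out of reach is approached as far as the arm can. A call with a number of a shift or a turn outside -1 to 1 is refused whole. A call with a gripper value outside its range is refused whole. The fingers move at their own pace and stop on an object; "squeeze" is the grip in N (left out, the last holds). Time passes only in rows, so rows that do not move let the fingers close. It gives the time, the measured TCP pose, the force and the opening at its end, in the units of the state.
- env.get_obs(): the state, without advancing time (a new reading comes with each control period).
- env.read_camera(name): name is "side" or "top"; returns a dict with "img" (420x560x3 uint8, red, green, blue), "range_z" (420x560 float32, m along the optical axis (not along the pixel's ray), 0 where there is no reading), "mtx" (3x3 intrinsics, pixels), "T" (4x4, takes a point from camera to world coordinates). Camera axes: x right, y up, looking along -z (the intrinsics and any distortion apply to the point x, -y, -z); pixel columns grow to the right and rows downward; lengths in m; the calibration is good to about 2 mm. A picture is of the moment at which its call begins.
- env.sign_off(): hands the job in, once; it reports no verdict.
The state is a dict: "time_s": time; "qpos": joint angles; "joint_velocities": joint speeds; "effort": joint torques, N m; "tool_pos": TCP position; "tool_rot": TCP orientation; "force": force on the tool from outside, world axes, zero at the start; "wrist_torque": the same for the moment, N m; "grip_width": finger opening in m.
Only numpy, scipy, OpenCV 4.12 (cv2) and the standard library are available. Lean on these libraries where they do the work, as an engineer would, in place of code of your own. Each camera call takes 0.05 s, during which the arm holds its last target.

## Working session

There is one attempt and no reset: what is moved stays moved. The work goes in short steps, Python scripts to look and compute and a tool call to move; the robot and the scene stay as the last step left them, time stands still between calls to the robot, and variables do not carry over. Pictures are saved under pics/ and viewed, and the job is handed in when it is done.

Besides the shell and the picture viewer there is one more tool, called after "Call:" as name(argument=value, ...) on one line, values as JSON. servo_tool: Moves the arm, as the interface text tells. Its arguments: {"type":"object","properties":{"moves":{"type":"string"},"squeeze":{"type":"number"}},"required":["moves"]}

```bash
ls; mkdir -p pics
python3 - <<'E'
from cell import env
import cv2,numpy as np
print(env.get_obs())
for n in("side","top"):
    c=env.read_camera(n); cv2.imwrite(f"pics/{n}0.png",c["img"][...,::-1]); np.savez(f"{n}0.npz",**c); print(c["mtx"],c["T"])
E
```

```text
pics
{'time_s': 0.0, 'qpos': array([71.05203555, 18.43893503, -4.01686648, 83.17417872,  1.29617652,
       78.53926381, -3.26087171]), 'joint_velocities': array([-0.07787266, -0.10097894, -0.00573339, -0.1590704 ,  0.03464245,
       -0.06059776, -0.15227241]), 'effort': array([ 2.78947664e-04, -4.91289496e+01, -4.03695619e-01, -3.12525773e+01,
       -6.38461090e-02,  4.36897378e-02,  1.69724290e-04]), 'tool_pos': array([ 0.21946503, -0.61120215,  0.19386948]), 'tool_rot': array([-1.79892934e+02,  6.37075412e-03,  1.97583340e+01]), 'force': array([-0.16896081, -0.17335396,  0.16822836]), 'wrist_torque': array([ 0.00438103, -0.04901748, -0.01064787]), 'grip_width': 0.08692468342224635}
[[413.60910778   0.         281.3845163 ]
 [  0.         413.60910778 214.70233587]
 [  0.           0.           1.        ]] [[-0.83387007  0.34850469 -0.42802475  0.04387762]
 [-0.55193579 -0.53385605  0.64059707  0.71359423]
 [-0.00525252  0.7704169   0.63751879  0.81284522]
 [ 0.          0.          0.          1.        ]]
[[477.15818321   0.         276.61165604]
 [  0.         477.15818321 209.28970795]
 [  0.           0.           1.        ]] [[ 0.01639174  0.9956623  -0.09158546  0.38013065]
 [-0.99985677  0.01670859  0.00269389 -0.00353702]
 [ 0.00421247  0.09152819  0.99579358  1.32605164]
 [ 0.          0.          0.          1.        ]]
```

View pics/side0.png

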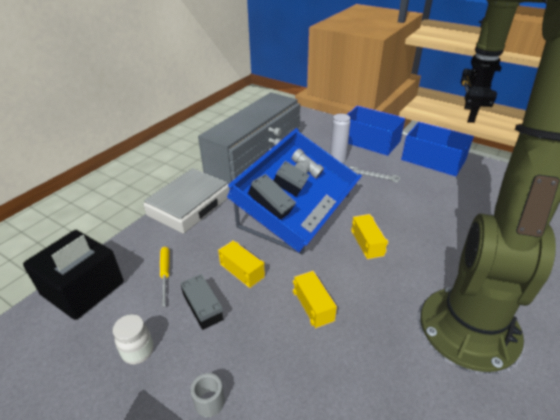

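View pics/top0.png

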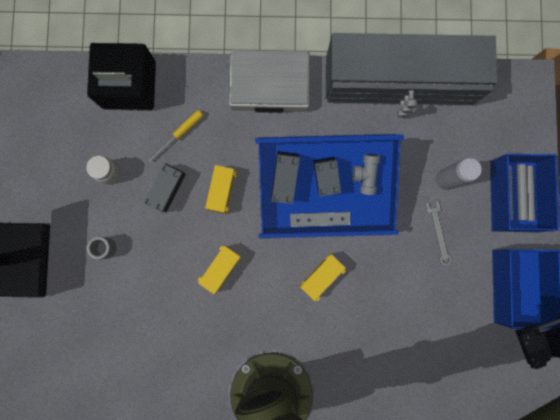

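The top view shows the bin at about (330,186), with the long case at (286,178), the short case at (327,176), the tee at (368,174) and the strap at (320,219). The base case is at (164,188), and there are three yellow look-alikes. Next I'll measure them with both depth maps.

```bash
cat > h.py <<'E'
import numpy as np,cv2
def cloud(c):
    z=c["range_z"].astype(float);K=c["mtx"];v,u=np.indices(z.shape)
    x=(u-K[0,2])/K[0,0]*z;y=(v-K[1,2])/K[1,1]*z
    P=np.stack([x,-y,-z],-1);T=c["T"];W=P@T[:3,:3].T+T[:3,3];W[z<=0]=np.nan
    return W
def proj(c,p):
    T=np.linalg.inv(c["T"]);q=np.atleast_2d(p)@T[:3,:3].T+T[:3,3];K=c["mtx"]
    return np.stack([K[0,0]*q[:,0]/-q[:,2]+K[0,2],K[1,1]*-q[:,1]/-q[:,2]+K[1,2]],-1)
E
python3 - <<'E'
from h import *
for n in("side","top"):
    c=np.load(n+"0.npz");W=cloud(c)
    img=c["img"][...,::-1].copy()
    boxes={"side":[(150,110,380,340)],"top":[(130,120,410,250)]}[n]
    for i,(a,b,e,d) in enumerate(boxes):
        k=4 if n=="side" else 2.8
        k=2.5 if n=="side" else 2.85
        cv2.imwrite(f"pics/{n}crop{i}.png",cv2.resize(img[b:d,a:e],None,fx=k,fy=k,interpolation=cv2.INTER_CUBIC))
c=np.load("top0.npz");W=cloud(c)
for u,v in [(286,178),(280,155),(290,200),(327,176),(164,188),(158,203),(172,173),(215,188),(300,210),(345,140),(350,233),(250,120),(310,150),(300,200),(385,200)]: print(u,v,W[v,u].round(3))
c=np.load("side0.npz");W=cloud(c)
for u,v in [(271,196),(262,182),(284,211),(203,300),(197,285),(211,316),(291,177)]: print(u,v,W[v,u].round(3))
E
```

```text
286 178 [ 0.567 -0.029  0.148]
280 155 [ 0.621 -0.013  0.168]
290 200 [ 0.515 -0.04   0.12 ]
327 176 [ 0.574 -0.131  0.147]
164 188 [0.549 0.295 0.058]
158 203 [0.508 0.31  0.058]
172 173 [0.59  0.276 0.057]
215 188 [0.552 0.16  0.051]
300 210 [ 0.497 -0.07   0.05 ]
345 140 [ 0.659 -0.172  0.176]
350 233 [ 0.436 -0.199  0.082]
250 120 [ 0.756  0.073 -0.001]
310 150 [ 0.646 -0.09   0.118]
300 200 [ 0.522 -0.069  0.063]
385 200 [ 0.526 -0.296  0.06 ]
271 196 [ 0.559 -0.008  0.145]
262 182 [ 0.6   -0.025  0.165]
284 211 [0.512 0.001 0.12 ]
203 300 [0.534 0.308 0.055]
197 285 [0.574 0.284 0.058]
211 316 [nan nan nan]
291 177 [ 0.564 -0.115  0.143]
```

View pics/sidecrop0.png

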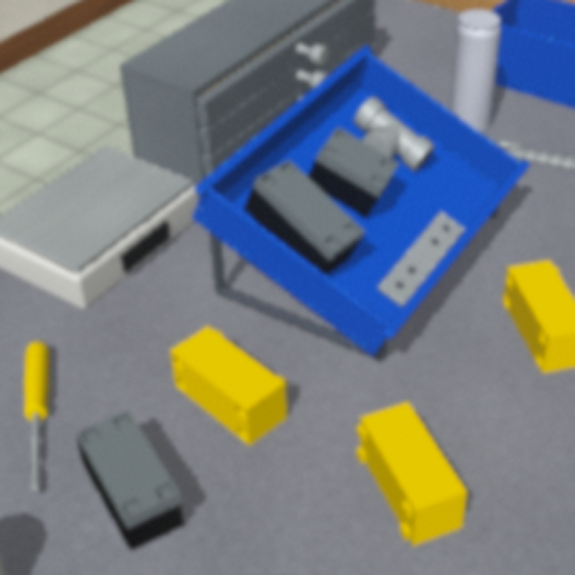

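View pics/topcrop0.png

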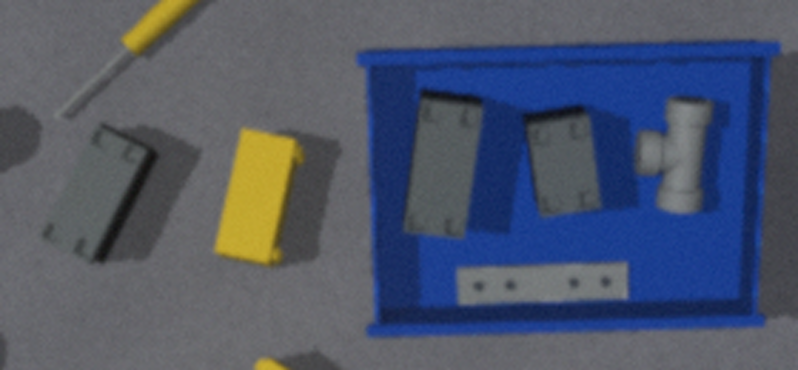

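The long case lies on the bin's left, its length running up the slope and slightly turned. I'll fit the lid planes and rectangles from both views.

```bash
cat > fit.py <<'E'
from h import *
def lid(c,seedpx,tol=0.006,nrm=None,rad=0.085,gmin=None):
    W=cloud(c);u,v=seedpx;s=np.nanmedian(W[v-1:v+2,u-1:u+2].reshape(-1,3),0)
    m=np.linalg.norm(W-s,axis=-1)<0.03
    n=np.array(nrm,float) if nrm is not None else None
    # plane seed
    for it in range(4):
        if it==0: m=np.linalg.norm(W-s,axis=-1)<0.022
        P=W[m];P=P[~np.isnan(P).any(1)];p0=np.median(P,0)
        _,_,V=np.linalg.svd(P-P.mean(0));n=V[2]*np.sign(V[2,2]);p0=P.mean(0)
        d=np.abs((W-p0)@n);m=(d<tol)&(np.linalg.norm(W-s,axis=-1)<rad)
        k,lab=cv2.connectedComponents(m.astype(np.uint8));m=lab==lab[v,u]
    P=W[m]
    ex=np.array([1,0,0])-n*n[0];ex/=np.linalg.norm(ex);ey=np.cross(n,ex)
    q=np.stack([(P-p0)@ex,(P-p0)@ey],-1).astype(np.float32)
    (cx,cy),(w,h),a=cv2.minAreaRect(q)
    if w<h: w,h=h,w;a+=90
    a=(a+90)%180-90
    ctr=p0+ex*cx+ey*cy; xd=ex*np.cos(np.radians(a))+ey*np.sin(np.radians(a))
    return dict(ctr=ctr,n=n,x=xd,L=w,Wd=h,m=m,N=len(P),res=np.std((P-p0)@n))
E
python3 - <<'E'
from fit import *
for name,n,px in [("long","top",(286,178)),("long","side",(271,196)),("base","top",(164,188)),("base","side",(203,298)),("short","top",(327,176)),("floor","top",(345,205))]:
    c=np.load(n+"0.npz");r=lid(c,px,rad=0.085)
    print(name,n,"ctr",r["ctr"].round(4),"n",r["n"].round(3),"x",r["x"].round(3),"L,W",round(r["L"],4),round(r["Wd"],4),r["N"],r["res"].round(4),"yaw",np.degrees(np.arctan2(r["x"][1],r["x"][0])).round(1), "tilt",np.degrees(np.arccos(r["n"][2])).round(1),"az",np.degrees(np.arctan2(r["n"][1],r["n"][0])).round(1))
E
```

```text
long top ctr [ 0.5638 -0.0261  0.1464] n [-0.386 -0.017  0.922] x [ 0.917 -0.116  0.382] L,W 0.1214 0.0543 946 0.0024 yaw -7.2 tilt 22.8 az -177.4
long side ctr [ 0.563  -0.0268  0.1458] n [-0.382  0.055  0.922] x [ 0.916 -0.108  0.386] L,W 0.1203 0.0574 703 0.0024 yaw -6.7 tilt 22.7 az 171.8
base top ctr [0.5492 0.3006 0.0573] n [-0.001 -0.002  1.   ] x [ 0.903 -0.429  0.   ] L,W 0.12 0.0566 841 0.0026 yaw -25.4 tilt 0.1 az -123.4
base side ctr [0.5489 0.2998 0.0573] n [-0.003  0.009  1.   ] x [ 0.907 -0.422  0.007] L,W 0.1248 0.0546 953 0.002 yaw -25.0 tilt 0.6 az 108.7
short top ctr [ 0.5685 -0.1326  0.1461] n [-0.386 -0.015  0.922] x [0.907 0.18  0.382] L,W 0.086 0.0539 645 0.0026 yaw 11.2 tilt 22.7 az -177.8
floor top ctr [ 0.5223 -0.1895  0.0641] n [-0.365 -0.037  0.93 ] x [ 0.05  -0.999 -0.02 ] L,W 0.168 0.1452 2133 0.0027 yaw -87.1 tilt 21.5 az -174.2
```

```bash
cat > plan.py <<'E'
from cell import env
from h import *
from scipy.spatial.transform import Rotation as R, Slerp
def cur():
    o=env.get_obs();return np.array(o["tool_pos"]),R.from_euler("xyz",o["tool_rot"],degrees=True),o
def rot(x,z):
    z=np.array(z,float);z/=np.linalg.norm(z);x=np.array(x,float);x-=z*(x@z);x/=np.linalg.norm(x)
    return R.from_matrix(np.stack([x,np.cross(z,x),z],1))
def plan(p1,r1,n,g,p0=None,r0=None,dec=3):
    if p0 is None:p0,r0,_=cur()
    rv=(r0.inv()*r1).as_rotvec()
    ds=[]
    for i in range(n):
        ri=r0*R.from_rotvec(rv*i/n);ds.append(ri.inv().apply((p1-p0)/n))
    rows=[" ".join(f"{a:.{dec}f}" for a in list(d)+list(rv/n/0.5))+f" {g}" for d in ds]
    print("tot mm",np.linalg.norm(p1-p0)*1e3,"deg",np.degrees(np.linalg.norm(rv)),"per row",np.linalg.norm(p1-p0)*1e3/n,np.degrees(np.linalg.norm(rv))/n);print("; ".join(rows))
N=np.array([-.389,-.0135,.921]);CX=np.array([.917,-.112,.384])
LID=np.array([.5635,-.0265,.146]);C=LID-.029*N
RG=rot(-CX,-N)
E
python3 - <<'E'
from plan import *
p,r,o=cur();print(C,RG.as_euler("xyz",degrees=True))
rm=rot([np.cos(np.radians(97)),np.sin(np.radians(97)),0],[0,0,-1])
plan(np.array([.42,-.3,.28]),rm,14,-.65,dec=4)
plan(C+.008*-N+.12*N,RG,14,-.65,np.array([.42,-.3,.28]),rm,dec=4)
E
```

```text
[ 0.574781  -0.0261085  0.119291 ] [176.5252916   22.65896284 173.03075322]
tot mm 380.10485654548006 deg 77.24140145930274 per row 27.15034689610572 5.517242961378767
0.0210 -0.0161 -0.0061 -0.0002 -0.0002 -0.1926 -0.65; 0.0224 -0.0140 -0.0061 -0.0002 -0.0002 -0.1926 -0.65; 0.0237 -0.0118 -0.0061 -0.0002 -0.0002 -0.1926 -0.65; 0.0247 -0.0094 -0.0061 -0.0002 -0.0002 -0.1926 -0.65; 0.0255 -0.0070 -0.0061 -0.0002 -0.0002 -0.1926 -0.65; 0.0261 -0.0045 -0.0061 -0.0002 -0.0002 -0.1926 -0.65; 0.0264 -0.0020 -0.0061 -0.0002 -0.0002 -0.1926 -0.65; 0.0264 0.0005 -0.0061 -0.0002 -0.0002 -0.1926 -0.65; 0.0263 0.0031 -0.0061 -0.0002 -0.0002 -0.1926 -0.65; 0.0258 0.0056 -0.0061 -0.0002 -0.0002 -0.1926 -0.65; 0.0252 0.0080 -0.0061 -0.0002 -0.0002 -0.1926 -0.65; 0.0243 0.0104 -0.0061 -0.0002 -0.0002 -0.1926 -0.65; 0.0232 0.0127 -0.0061 -0.0002 -0.0002 -0.1926 -0.65; 0.0219 0.0149 -0.0061 -0.0002 -0.0002 -0.1926 -0.65
tot mm 299.78614317251225 deg 79.56659777690118 per row 21.413295940893732 5.683328412635798
0.0183 0.0103 0.0041 -0.0448 -0.0423 -0.1886 -0.65; 0.0174 0.0119 0.0040 -0.0448 -0.0423 -0.1886 -0.65; 0.0163 0.0134 0.0039 -0.0448 -0.0423 -0.1886 -0.65; 0.0150 0.0147 0.0039 -0.0448 -0.0423 -0.1886 -0.65; 0.0137 0.0160 0.0039 -0.0448 -0.0423 -0.1886 -0.65; 0.0122 0.0171 0.0040 -0.0448 -0.0423 -0.1886 -0.65; 0.0106 0.0181 0.0042 -0.0448 -0.0423 -0.1886 -0.65; 0.0090 0.0190 0.0044 -0.0448 -0.0423 -0.1886 -0.65; 0.0072 0.0196 0.0047 -0.0448 -0.0423 -0.1886 -0.65; 0.0055 0.0201 0.0050 -0.0448 -0.0423 -0.1886 -0.65; 0.0037 0.0204 0.0053 -0.0448 -0.0423 -0.1886 -0.65; 0.0018 0.0206 0.0057 -0.0448 -0.0423 -0.1886 -0.65; 0.0000 0.0205 0.0062 -0.0448 -0.0423 -0.1886 -0.65; -0.0018 0.0203 0.0066 -0.0448 -0.0423 -0.1886 -0.65
```

Call:
servo_tool(moves="0.021 -0.016 -0.006 0 0 -0.193 -0.65; 0.022 -0.014 -0.006 0 0 -0.193 -0.65; 0.024 -0.012 -0.006 0 0 -0.193 -0.65; 0.025 -0.009 -0.006 0 0 -0.193 -0.65; 0.026 -0.007 -0.006 0 0 -0.193 -0.65; 0.026 -0.005 -0.006 0 0 -0.193 -0.65; 0.026 -0.002 -0.006 0 0 -0.193 -0.65; 0.026 0 -0.006 0 0 -0.193 -0.65; 0.026 0.003 -0.006 0 0 -0.193 -0.65; 0.026 0.006 -0.006 0 0 -0.193 -0.65; 0.025 0.008 -0.006 0 0 -0.193 -0.65; 0.024 0.01 -0.006 0 0 -0.193 -0.65; 0.023 0.013 -0.006 0 0 -0.193 -0.65; 0.022 0.015 -0.006 0 0 -0.193 -0.65", squeeze=60)

```text
time_s: 1.27
tool_pos: [0.4105, -0.284, 0.2715]
tool_rot: [-179.3, -0.9, 100.0]
force: [-0.5, -1.3, -0.1]
grip_width: 0.0716
```

Run:
```python
from plan import *
p,r,o=cur();print(o)
plan(C+.008*-N+.12*N,RG,15,-.65,dec=3)
```

```text
{'time_s': 1.2667, 'qpos': array([ 5.60465332e+01,  2.46525143e-01, -2.42128653e+01,  9.53129668e+01,
       -6.86090041e-02,  8.55597693e+01,  4.18895577e+01]), 'joint_velocities': array([-17.8421742 ,  -5.08050038, -18.24316059,  -3.22950094,
        -2.53477474,   8.16670054,  33.69888272]), 'effort': array([ 1.72573060e+00, -2.95912564e+01,  8.52993708e-01, -3.12006927e+01,
        2.56305520e-02,  1.58168902e-01, -6.05165530e-01]), 'tool_pos': array([ 0.41050697, -0.28398563,  0.27154489]), 'tool_rot': array([-179.29597895,   -0.85894481,  100.04541575]), 'force': array([-0.51490128, -1.27632842, -0.11517062]), 'wrist_torque': array([-0.04003761, -0.18255703, -0.03205984]), 'grip_width': 0.07164383427228527}
tot mm 287.5830670567797 deg 77.03131157608466 per row 19.17220447045198 5.1354207717389775
0.015 0.011 0.003 -0.041 -0.043 -0.169 -0.65; 0.014 0.012 0.003 -0.041 -0.043 -0.169 -0.65; 0.013 0.013 0.003 -0.041 -0.043 -0.169 -0.65; 0.012 0.014 0.003 -0.041 -0.043 -0.169 -0.65; 0.011 0.015 0.003 -0.041 -0.043 -0.169 -0.65; 0.010 0.016 0.003 -0.041 -0.043 -0.169 -0.65; 0.009 0.017 0.004 -0.041 -0.043 -0.169 -0.65; 0.007 0.017 0.004 -0.041 -0.043 -0.169 -0.65; 0.006 0.018 0.004 -0.041 -0.043 -0.169 -0.65; 0.004 0.018 0.004 -0.041 -0.043 -0.169 -0.65; 0.003 0.018 0.004 -0.041 -0.043 -0.169 -0.65; 0.001 0.019 0.005 -0.041 -0.043 -0.169 -0.65; 0.000 0.018 0.005 -0.041 -0.043 -0.169 -0.65; -0.001 0.018 0.006 -0.041 -0.043 -0.169 -0.65; -0.003 0.018 0.006 -0.041 -0.043 -0.169 -0.65
```

Call:
servo_tool(moves="0.015 0.011 0.003 -0.041 -0.043 -0.169 -0.65; 0.014 0.012 0.003 -0.041 -0.043 -0.169 -0.65; 0.013 0.013 0.003 -0.041 -0.043 -0.169 -0.65; 0.012 0.014 0.003 -0.041 -0.043 -0.169 -0.65; 0.011 0.015 0.003 -0.041 -0.043 -0.169 -0.65; 0.01 0.016 0.003 -0.041 -0.043 -0.169 -0.65; 0.009 0.017 0.004 -0.041 -0.043 -0.169 -0.65; 0.007 0.017 0.004 -0.041 -0.043 -0.169 -0.65; 0.006 0.018 0.004 -0.041 -0.043 -0.169 -0.65; 0.004 0.018 0.004 -0.041 -0.043 -0.169 -0.65; 0.003 0.018 0.004 -0.041 -0.043 -0.169 -0.65; 0.001 0.019 0.005 -0.041 -0.043 -0.169 -0.65; 0 0.018 0.005 -0.041 -0.043 -0.169 -0.65; -0.001 0.018 0.006 -0.041 -0.043 -0.169 -0.65; -0.003 0.018 0.006 -0.041 -0.043 -0.169 -0.65; 0 0 0 0 0 0 -0.65")

```text
time_s: 2.6
tool_pos: [0.5253, -0.0046, 0.2169]
tool_rot: [177.1, 23.5, 177.9]
force: [-0.4, 0.2, 0.7]
grip_width: 0.0719
```

Run:
```python
from plan import *
p,r,o=cur();print(o["qpos"],p)
plan(C+.008*-N+.09*N,RG,3,-.65,dec=4)
```

```text
[ 27.14072326 -16.92012005 -23.17448848 119.05064476 -12.46228758
  53.56466709  97.35996885] [ 0.52529995 -0.00456701  0.21688868]
tot mm 36.1863653108581 deg 4.716756757095868 per row 12.062121770286033 1.5722522523652893
-0.0027 -0.0078 0.0088 0.0151 0.0068 0.0523 -0.65; -0.0029 -0.0076 0.0089 0.0151 0.0068 0.0523 -0.65; -0.0032 -0.0075 0.0089 0.0151 0.0068 0.0523 -0.65
```

Call:
servo_tool(moves="-0.003 -0.008 0.009 0.015 0.007 0.052 -0.65; -0.003 -0.0075 0.009 0.015 0.007 0.052 -0.65; -0.003 -0.0075 0.009 0.015 0.007 0.052 -0.65; 0 0 0 0 0 0 -0.65; 0 0 0 0 0 0 -0.65")

```text
time_s: 3.02
tool_pos: [0.5435, -0.032, 0.1922]
tool_rot: [176.5, 22.4, 172.1]
force: [-0.1, 0.3, 0.1]
grip_width: 0.0719
```

Run:
```python
from plan import *
p,r,o=cur();print(o["qpos"],p)
plan(C+.008*-N+.06*N,RG,3,-.65,dec=4)
for n in("side","top"):
    c=env.read_camera(n); np.savez(f"{n}1.npz",**c)
    b=(200,110,380,260) if n=="side" else (230,110,410,250)
    cv2.imwrite(f"pics/{n}1.png",cv2.resize(c["img"][b[1]:b[3],b[0]:b[2],::-1],None,fx=3,fy=3,interpolation=2))
```

```text
[ 29.55468105 -12.3947641  -24.52149812 118.30702641  -9.52356306
  50.71592141  91.89758477] [ 0.54353893 -0.03203687  0.19216544]
tot mm 27.798324450365104 deg 0.9583965585649752 per row 9.2661081501217 0.3194655195216584
0.0000 0.0017 0.0091 -0.0034 -0.0026 -0.0103 -0.65; 0.0000 0.0017 0.0091 -0.0034 -0.0026 -0.0103 -0.65; 0.0000 0.0016 0.0091 -0.0034 -0.0026 -0.0103 -0.65
```

View pics/side1.png

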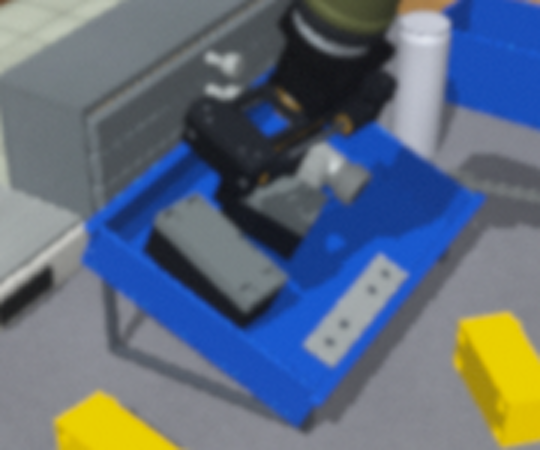

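View pics/top1.png

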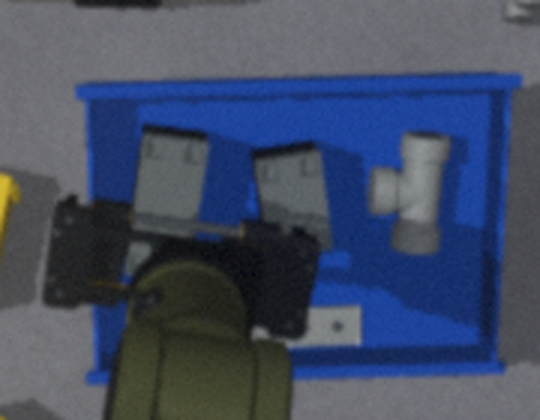

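The open gripper is lined up above the long case at side crop (215,260), with clear gaps on both sides. Descending.

Call:
servo_tool(moves="0 0.002 0.009 -0.003 -0.003 -0.01 -0.65; 0 0.002 0.009 -0.003 -0.003 -0.01 -0.65; 0 0.0015 0.009 -0.003 -0.003 -0.01 -0.65; 0 0 0 0 0 0 -0.65; 0 0 0 0 0 0 -0.65")

```text
time_s: 3.53
tool_pos: [0.5556, -0.0257, 0.1663]
tool_rot: [176.6, 22.8, 173.1]
force: [-0.1, 0.9, -0.2]
grip_width: 0.0718
```

Run:
```python
from plan import *
p,r,o=cur();print(o["qpos"],p)
plan(C+.008*-N+.0*N,RG,6,-.65,dec=4)
```

```text
[ 29.14487334  -9.81259003 -25.70539795 119.49180064  -8.39271589
  46.56587354  91.25039695] [ 0.55560443 -0.02568917  0.1663409 ]
tot mm 58.80633149514407 deg 0.2079450347512054 per row 9.801055249190679 0.03465750579186757
0.0001 -0.0002 0.0098 -0.0003 0.0011 0.0005 -0.65; 0.0001 -0.0002 0.0098 -0.0003 0.0011 0.0005 -0.65; 0.0001 -0.0002 0.0098 -0.0003 0.0011 0.0005 -0.65; 0.0001 -0.0002 0.0098 -0.0003 0.0011 0.0005 -0.65; 0.0001 -0.0002 0.0098 -0.0003 0.0011 0.0005 -0.65; 0.0001 -0.0002 0.0098 -0.0003 0.0011 0.0005 -0.65
```

Call:
servo_tool(moves="0 0 0.01 0 0 0 -0.65; 0 0 0.01 0 0 0 -0.65; 0 0 0.01 0 0 0 -0.65; 0 0 0 0 0 0 -0.65")

```text
time_s: 3.87
tool_pos: [0.5686, -0.0249, 0.1363]
tool_rot: [176.6, 22.9, 173.2]
force: [-0.6, 0.6, 0.2]
grip_width: 0.0719
```

Call:
servo_tool(moves="0 0 0.01 0 0 0 -0.65; 0 0 0.01 0 0 0 -0.65; 0 0 0.006 0 0 0 -0.65; 0 0 0 0 0 0 -0.65; 0 0 0 0 0 0 -0.65")

```text
time_s: 4.28
tool_pos: [0.5795, -0.0243, 0.108]
tool_rot: [176.5, 22.7, 173.1]
force: [0.6, -0.2, -0.1]
grip_width: 0.0718
```

Run:
```python
from plan import *
p,r,o=cur();print(o["qpos"],p,o["wrist_torque"])
plan(C+.008*-N+.0*N,RG,1,-.65,dec=4)
```

```text
[ 29.00763508  -2.57356372 -27.73991112 120.70427184  -3.82711487
  38.66316885  87.3825957 ] [ 0.57949582 -0.02426002  0.1080311 ] [ 0.10199548  0.36844164 -0.02960242]
tot mm 4.554686815007141 deg 0.13068846427468095 per row 4.554686815007141 0.13068846427468095
-0.0002 -0.0017 -0.0042 0.0007 0.0028 0.0035 -0.65
```

Call:
servo_tool(moves="0 -0.0015 -0.004 0 0 0 -0.65; 0 0 0 0 0 0 0.2; 0 0 0 0 0 0 0.6; 0 0 0 0 0 0 0.6; 0 0 0 0 0 0 0.6; 0 0 0 0 0 0 0.6", squeeze=50)

```text
time_s: 4.78
tool_pos: [0.5778, -0.0261, 0.1133]
tool_rot: [176.6, 22.8, 173.1]
force: [1.1, -0.1, -2.8]
grip_width: 0.0531
```

Run:
```python
from plan import *
p,r,o=cur();print(o["qpos"],p,o["wrist_torque"],o["force"],r.inv().apply(o["wrist_torque"]))
```

```text
[ 29.14938546  -3.2436629  -27.50199321 120.63981395  -4.3906521
  39.27249533  88.04275693] [ 0.57777492 -0.02614624  0.11328421] [-0.02950182  0.52869647 -0.03919463] [ 1.0918177  -0.08554527 -2.79792402] [0.10042798 0.52044077 0.03133945]
```

Call:
servo_tool(moves="0 0 -0.004 0 0 0 0.6; 0 0 -0.004 0 0 0 0.6; 0 0 -0.004 0 0 0 0.6; 0 0 0 0 0 0 0.6; 0 0 0 0 0 0 0.6; 0 0 0 0 0 0 0.6")

```text
time_s: 5.28
tool_pos: [0.5666, -0.0261, 0.1198]
tool_rot: [176.6, 22.1, 173.2]
force: [0.6, 0.4, -4.8]
grip_width: 0.0532
```

Run:
```python
from plan import *
p,r,o=cur();print(o["qpos"],p,o["wrist_torque"],o["force"],r.inv().apply(o["wrist_torque"]))
for n,px in(("side",(262,182)),("top",(283,165))):
    c=env.read_camera(n); np.savez(f"{n}2.npz",**c)
    b=(200,110,380,260) if n=="side" else (230,110,410,250)
    cv2.imwrite(f"pics/{n}2.png",cv2.resize(c["img"][b[1]:b[3],b[0]:b[2],::-1],None,fx=3,fy=3,interpolation=2))
```

```text
[ 29.25215472  -4.76473403 -27.16309043 120.85328883  -5.52782535
  41.20498382  89.01194961] [ 0.56660245 -0.02607184  0.1198279 ] [0.04639623 0.78079685 0.04311873] [ 0.61894564  0.41196327 -4.81144185] [ 0.0272459   0.78280609 -0.01130666]
```

View pics/side2.png

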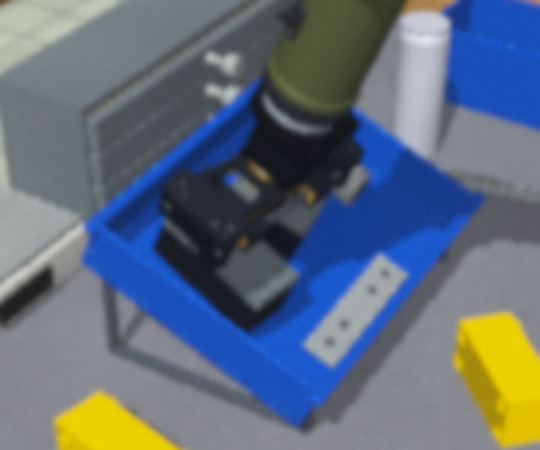

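View pics/top2.png

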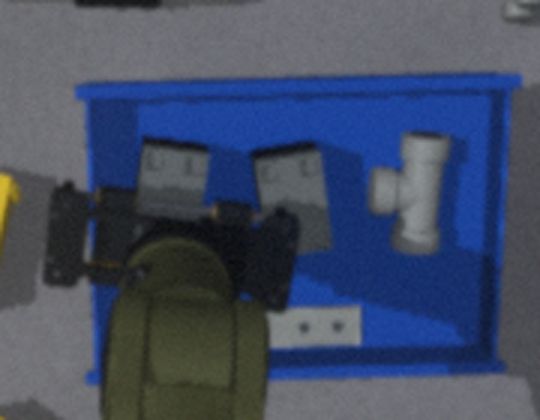

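Call:
servo_tool(moves="-0.003 0 -0.01 0 0 0 0.6; -0.003 0 -0.01 0 0 0 0.6; -0.003 0 -0.01 0 0 0 0.6; -0.003 0 -0.01 0 0 0 0.6; 0 0 0 0 0 0 0.6; 0 0 0 0 0 0 0.6")

```text
time_s: 5.88
tool_pos: [0.5619, -0.0277, 0.1647]
tool_rot: [176.6, 22.0, 173.2]
force: [-0.4, -0.2, -5.8]
grip_width: 0.0533
```

Run:
```python
from plan import *
p,r,o=cur();print(o["qpos"],p,o["wrist_torque"],o["force"],r.inv().apply(o["wrist_torque"]))
rl=rot([np.cos(np.radians(173)),np.sin(np.radians(173)),0],[0,0,-1])
plan(p+np.array([0.02,0,.12]),rl,12,.6)
```

```text
[ 29.48998251  -8.15215343 -26.08076385 118.12690591  -7.56487891
  47.20163999  90.87868188] [ 0.56189408 -0.02766707  0.16466259] [ 0.10242885  0.90129425 -0.0179664 ] [-0.44580747 -0.16177699 -5.76753518] [0.01122309 0.90458313 0.06891439]
tot mm 121.65525060596443 deg 22.2846431557245 per row 10.137937550497035 1.857053596310375
-0.005 0.001 -0.009 0.010 0.064 0.003 0.6; -0.005 0.001 -0.009 0.010 0.064 0.003 0.6; -0.005 0.001 -0.009 0.010 0.064 0.003 0.6; -0.004 0.001 -0.009 0.010 0.064 0.003 0.6; -0.004 0.001 -0.009 0.010 0.064 0.003 0.6; -0.004 0.001 -0.009 0.010 0.064 0.003 0.6; -0.004 0.000 -0.009 0.010 0.064 0.003 0.6; -0.003 0.000 -0.010 0.010 0.064 0.003 0.6; -0.003 0.000 -0.010 0.010 0.064 0.003 0.6; -0.003 0.000 -0.010 0.010 0.064 0.003 0.6; -0.002 0.000 -0.010 0.010 0.064 0.003 0.6; -0.002 0.000 -0.010 0.010 0.064 0.003 0.6
```

Call:
servo_tool(moves="-0.005 0.001 -0.009 0.01 0.064 0.003 0.6; -0.005 0.001 -0.009 0.01 0.064 0.003 0.6; -0.005 0.001 -0.009 0.01 0.064 0.003 0.6; -0.004 0.001 -0.009 0.01 0.064 0.003 0.6; -0.004 0.001 -0.009 0.01 0.064 0.003 0.6; -0.004 0.001 -0.009 0.01 0.064 0.003 0.6; -0.004 0 -0.009 0.01 0.064 0.003 0.6; -0.003 0 -0.01 0.01 0.064 0.003 0.6; -0.003 0 -0.01 0.01 0.064 0.003 0.6; -0.003 0 -0.01 0.01 0.064 0.003 0.6; -0.002 0 -0.01 0.01 0.064 0.003 0.6; -0.002 0 -0.01 0.01 0.064 0.003 0.6; 0 0 0 0 0 0 0.6; 0 0 0 0 0 0 0.6")

```text
time_s: 7.05
tool_pos: [0.5851, -0.0281, 0.2817]
tool_rot: [179.9, -1.1, 172.6]
force: [-0.2, -0.1, -5.4]
grip_width: 0.0539
```

Run:
```python
from plan import *
p,r,o=cur();print(o["qpos"],p,o["wrist_torque"],o["force"],r.inv().apply(o["wrist_torque"]))
for n in("side","top"):
    c=env.read_camera(n); np.savez(f"{n}3.npz",**c)
    b=(180,70,360,220) if n=="side" else (220,90,400,230)
    cv2.imwrite(f"pics/{n}3.png",cv2.resize(c["img"][b[1]:b[3],b[0]:b[2],::-1],None,fx=4,fy=4,interpolation=2))
```

```text
[ 24.89504003  11.89650508 -29.09679614  82.74883832   5.42326982
  87.90567929  78.61984401] [ 0.58513366 -0.02810036  0.28166117] [ 0.10212032 -0.10915063  0.00538246] [-0.22717554 -0.12601585 -5.36955056] [-0.11520021 -0.09507399 -0.00782538]
```

View pics/side3.png

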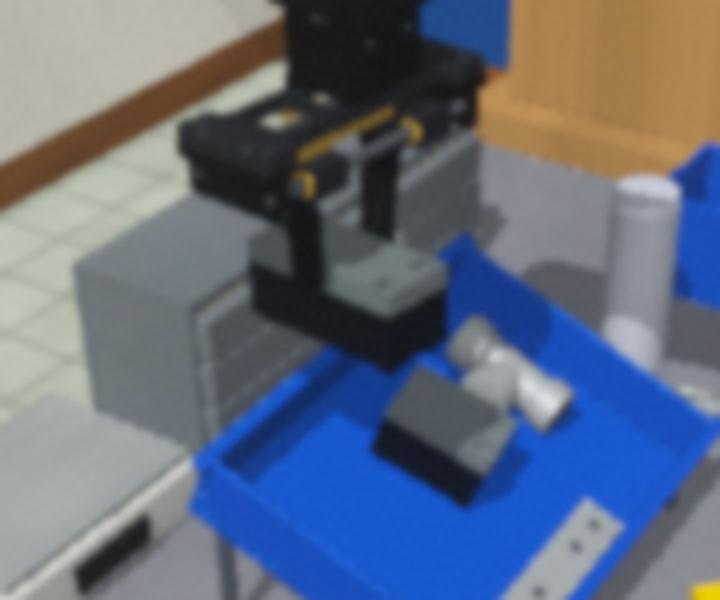

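View pics/top3.png

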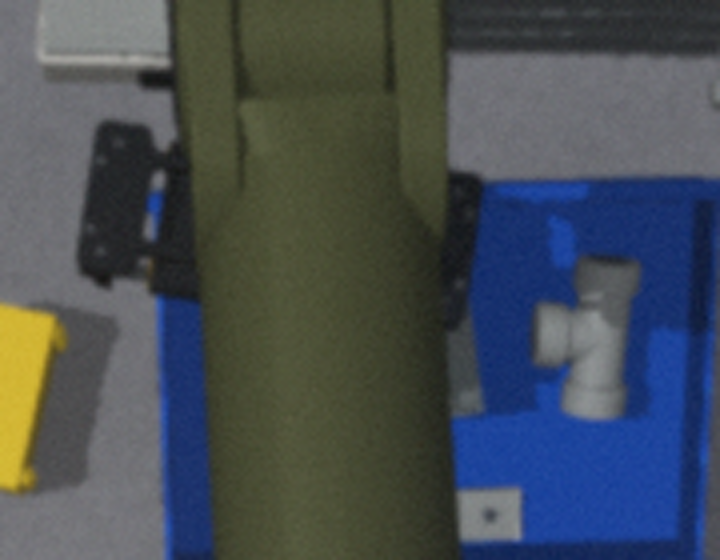

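Held level above the bin, with the lid visible at side pixels (277,137) and (249,131). I'll check how the case sits in the grip.

```bash
cat > held.py <<'E'
from plan import *
def held(c,p,r,off=.037,tol=.008):
    # returns points of lid in tool frame
    W=cloud(c);q=r.inv().apply(np.nan_to_num(W.reshape(-1,3),nan=9)-p)
    # lid expected at tool z=-off ; x within .07,y within .03
    m=(abs(q[:,0])<.075)&(abs(q[:,1])<.034)&(abs(q[:,2]+off)<.014)
    return q,m
E
python3 - <<'E'
from held import *
p,r,o=cur()
c=np.load("side3.npz");q,m=held(c,p,r);img=c["img"].reshape(-1,3).astype(int)
g=m&(img.sum(1)>200); print(m.sum(),g.sum())
Q=q[g]
for it in range(5):
    A=np.c_[Q[:,:2],np.ones(len(Q))];s=np.linalg.lstsq(A,Q[:,2],rcond=None)[0];e=Q[:,2]-A@s;Q=Q[abs(e)<.006]
print("plane",s,"tilt about y deg",np.degrees(np.arctan(s[0])),"about x",np.degrees(np.arctan(s[1])),e.std(),len(Q),Q.min(0),Q.max(0))
B=np.histogram(Q[:,0],bins=np.arange(-.08,.08,.005));print(B[0])
v=img.copy().reshape(420,560,3).astype(np.uint8);v[g.reshape(420,560)]=(255,0,0)
cv2.imwrite("pics/m3.png",cv2.resize(v[70:220,180:360,::-1],None,fx=4,fy=4))
E
```

```text
663 553
plane [ 0.00346749  0.03907662 -0.03577966] tilt about y deg 0.19867175027736503 about x 2.2377868676829418 0.002244960638299712 464 [-0.05984916 -0.02995168 -0.03945963] [ 0.06154717  0.02772654 -0.02879955]
[ 0  0  0  0 17 11  8  8  7 13 13 10  7 11 13 14 15 18 25 24 29 26 22 25
 39 25 19 41 24  0  0]
```

View pics/m3.png

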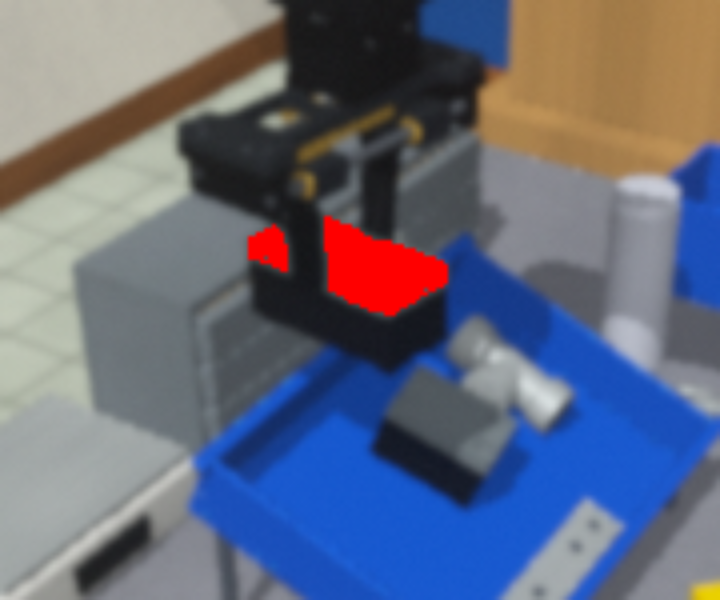

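Held well: the case is within 1 mm of centred in the grip, tilted about 0.2°, and weighs about 0.55 kg. Next I'll refine the lower lid's recesses by rectifying both views at lid height.

```bash
cat > rect.py <<'E'
from h import *
def rectify(c,ctr,yaw,z,L=.17,Wd=.10,s=.0005):
    a=np.radians(yaw);X=np.array([np.cos(a),np.sin(a)]);Y=np.array([-X[1],X[0]])
    xs=np.arange(-L/2,L/2,s);ys=np.arange(Wd/2,-Wd/2,-s)
    gx,gy=np.meshgrid(xs,ys)
    P=np.stack([ctr[0]+gx*X[0]+gy*Y[0],ctr[1]+gx*X[1]+gy*Y[1],np.full_like(gx,z)],-1)
    q=proj(c,P.reshape(-1,3)).astype(np.float32).reshape(*gx.shape,2)
    return cv2.remap(c["img"],q[...,0],q[...,1],cv2.INTER_CUBIC)
E
python3 - <<'E'
from rect import *
ims=[]
for n in("side3","top0"):
    c=np.load(n+".npz");im=rectify(c,(.549,.300),-25.2,.058)
    im=cv2.convertScaleAbs(im,alpha=1.8)
    im=cv2.resize(im,None,fx=2,fy=2)[...,::-1].copy()
    # expected: lid outline & recess squares
    def P(x,y): return (int((x+.085)/.0005*2),int((.05-y)/.0005*2))
    ov=im.copy()
    cv2.rectangle(ov,P(-.06,.027),P(.06,-.027),(0,255,0),1)
    for sx in(-1,1):
        for sy in(-1,1): cv2.rectangle(ov,P(sx*.0495-.0075,sy*.0165+.0075),P(sx*.0495+.0075,sy*.0165-.0075),(0,0,255),1)
    cv2.imwrite(f"pics/rect_{n}.png",np.vstack([im[60:340],ov[60:340]]))
E
```

```text
(no output)
```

View pics/rect_side3.png

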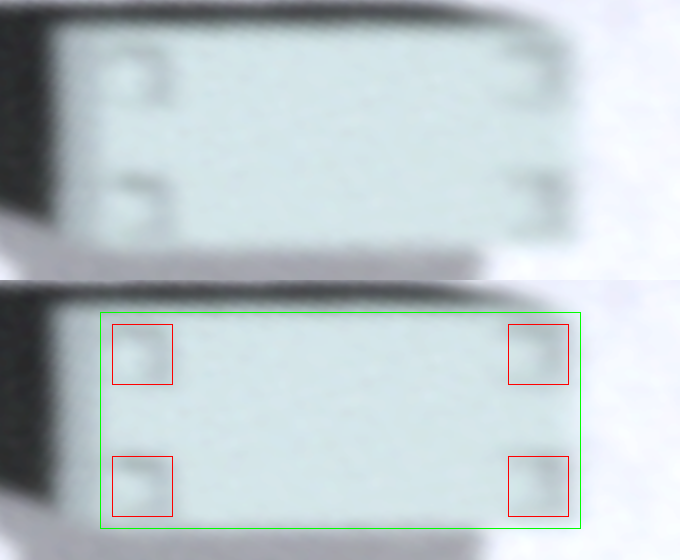

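View pics/rect_top0.png

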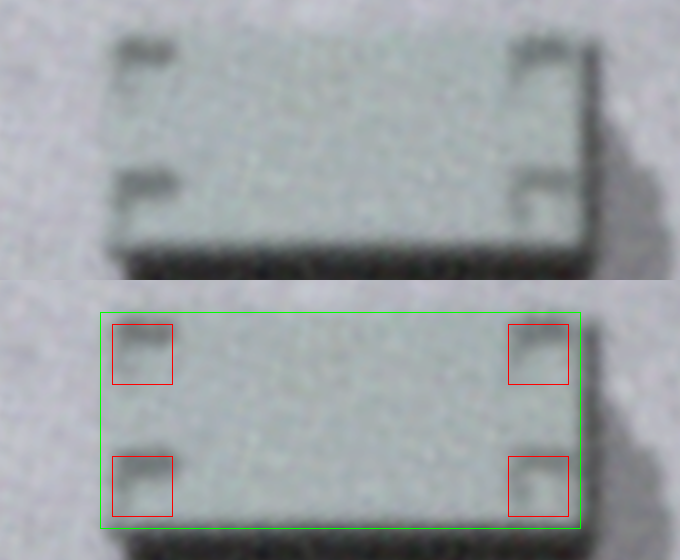

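The recess overlays match in both views to within about 1 mm. Carrying the case over.

```bash
cat >> plan.py <<'E'
TY=154.8
def RL(y=TY): return rot([np.cos(np.radians(y)),np.sin(np.radians(y)),0],[0,0,-1])
E
python3 - <<'E'
from plan import *
plan(np.array([.549,.300,.23]),RL(),15,.6)
E
```

```text
tot mm 334.21885464938293 deg 17.817595255203493 per row 22.281256976625528 1.187839683680233
0.005 0.021 0.004 -0.000 -0.003 0.041 0.6; 0.006 0.021 0.004 -0.000 -0.003 0.041 0.6; 0.006 0.021 0.004 -0.000 -0.003 0.041 0.6; 0.006 0.021 0.004 -0.000 -0.003 0.041 0.6; 0.007 0.021 0.004 -0.000 -0.003 0.041 0.6; 0.007 0.021 0.004 -0.000 -0.003 0.041 0.6; 0.008 0.021 0.004 -0.000 -0.003 0.041 0.6; 0.008 0.020 0.004 -0.000 -0.003 0.041 0.6; 0.009 0.020 0.004 -0.000 -0.003 0.041 0.6; 0.009 0.020 0.003 -0.000 -0.003 0.041 0.6; 0.009 0.020 0.003 -0.000 -0.003 0.041 0.6; 0.010 0.020 0.003 -0.000 -0.003 0.041 0.6; 0.010 0.019 0.003 -0.000 -0.003 0.041 0.6; 0.011 0.019 0.003 -0.000 -0.003 0.041 0.6; 0.011 0.019 0.003 -0.000 -0.003 0.041 0.6
```

Call:
servo_tool(moves="0.003 0.01 0 0 -0.003 0.02 0.6; 0.006 0.021 0.002 0 -0.003 0.041 0.6; 0.006 0.021 0.003 0 -0.003 0.041 0.6; 0.006 0.021 0.003 0 -0.003 0.041 0.6; 0.007 0.021 0.003 0 -0.003 0.041 0.6; 0.007 0.021 0.003 0 -0.003 0.041 0.6; 0.008 0.021 0.003 0 -0.003 0.041 0.6; 0.008 0.02 0.003 0 -0.003 0.041 0.6; 0.009 0.02 0.003 0 -0.003 0.041 0.6; 0.009 0.02 0.003 0 -0.003 0.041 0.6; 0.009 0.02 0.003 0 -0.003 0.041 0.6; 0.01 0.02 0.003 0 -0.003 0.041 0.6; 0.01 0.019 0.003 0 -0.003 0.041 0.6; 0.011 0.019 0.003 0 -0.003 0.041 0.6; 0.005 0.01 0.003 0 -0.003 0.02 0.6; 0 0 0 0 0 0 0.6; 0 0 0 0 0 0 0.6")

```text
time_s: 8.57
tool_pos: [0.5372, 0.2813, 0.2263]
tool_rot: [-179.4, 0.5, 154.8]
force: [0.4, -0.1, -5.5]
grip_width: 0.0534
```

Run:
```python
from held import *
p,r,o=cur();print(o["qpos"],p,o["tool_rot"],o["force"],o["wrist_torque"])
plan(np.array([.549,.300,.16]),RL(),5,.6,dec=4)
for n in("side","top"):
    c=env.read_camera(n); np.savez(f"{n}4.npz",**c)
    cv2.imwrite(f"pics/{n}4.png",c["img"][...,::-1])
```

```text
[  0.49234241  16.01094696 -38.00315349  85.76932355  10.56362906
  81.91083001  26.86401295] [0.53723454 0.28130508 0.22627223] [-179.43118255    0.46521104  154.8358714 ] [ 0.40896503 -0.08312623 -5.484821  ] [ 0.02789305 -0.10783053 -0.01580426]
tot mm 69.85652361103192 deg 0.7355908458754439 per row 13.971304722206384 0.14711816917508877
-0.0004 0.0045 0.0132 -0.0040 0.0032 0.0002 0.6; -0.0005 0.0045 0.0132 -0.0040 0.0032 0.0002 0.6; -0.0005 0.0045 0.0132 -0.0040 0.0032 0.0002 0.6; -0.0005 0.0044 0.0132 -0.0040 0.0032 0.0002 0.6; -0.0005 0.0044 0.0132 -0.0040 0.0032 0.0002 0.6
```

View pics/side4.png

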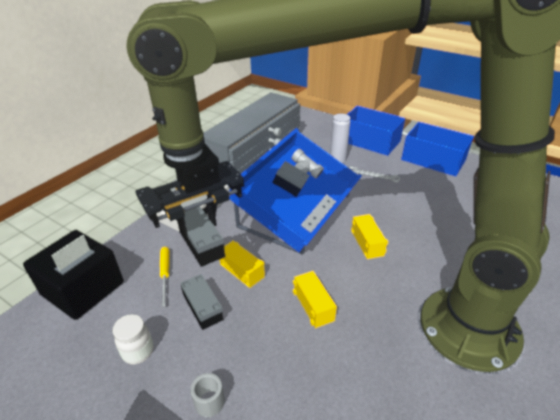

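The side view shows the held case at (205,232) and the base lid at (203,300), both visible. I'll measure both in this same camera.

Run:
```python
from held import *
p,r,o=cur()
c=np.load("side4.npz");q,m=held(c,p,r);img=c["img"].reshape(-1,3).astype(int)
g=m&(img.sum(1)>180); Q=q[g]
for it in range(5):
    A=np.c_[Q[:,:2],np.ones(len(Q))];s=np.linalg.lstsq(A,Q[:,2],rcond=None)[0];e=Q[:,2]-A@s;Q=Q[abs(e)<.006]
print("plane",s,np.degrees(s[:2]),len(Q),np.percentile(Q,1,axis=0),np.percentile(Q,99,axis=0))
from fit import lid
from rect import rectify
r2=lid(c,(203,298));print(r2["ctr"],r2["x"],r2["L"],r2["Wd"])
# held lid rectified
zl=p[2]+.036
im=rectify(c,p[:2],154.8-180,zl)
im=cv2.convertScaleAbs(im,alpha=1.8);im=cv2.resize(im,None,fx=2,fy=2)[...,::-1].copy();ov=im.copy()
def P(x,y): return (int((x+.085)/.0005*2),int((.05-y)/.0005*2))
cv2.rectangle(ov,P(-.06,.027),P(.06,-.027),(0,255,0),1)
for sx in(-1,1):
    for sy in(-1,1): cv2.rectangle(ov,P(sx*.0495-.0075,sy*.0165+.0075),P(sx*.0495+.0075,sy*.0165-.0075),(0,0,255),1)
cv2.imwrite("pics/rect_h4.png",np.vstack([im[60:340],ov[60:340]]))
```

```text
plane [ 0.01234175 -0.00767342 -0.03563064] [ 0.70712998 -0.43965481] 1015 [-0.05550373 -0.02714777 -0.03841379] [ 0.06232158  0.02653751 -0.02939909]
[0.54843704 0.30018063 0.05726512] [ 0.90670079 -0.42169789  0.00803539] 0.12267480790615082 0.05471424385905266
```

View pics/rect_h4.png

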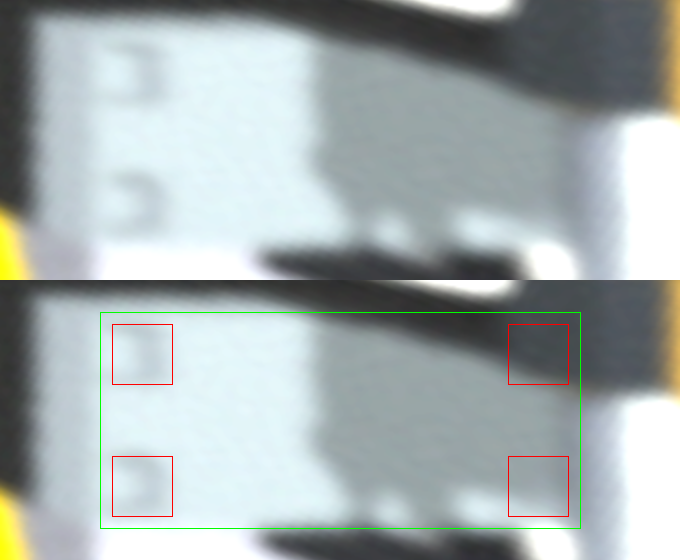

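Run:
```python
from held import *
from rect import rectify
p,r,o=cur();c=np.load("side4.npz")
def enh(im):
    g=cv2.GaussianBlur(cv2.cvtColor(im,cv2.COLOR_RGB2GRAY).astype(np.float32),(0,0),2)
    return g/cv2.GaussianBlur(g,(0,0),20)
for dz in (-.001,0,.001):
  for yaw in(-25.2,):
    H=enh(rectify(c,p[:2],yaw,p[2]+.036+dz)); B=enh(rectify(c,(.549,.300),yaw,.058))
    # rect coords px: x=(col*.5)-85, y=50-row*.5
    for nm,(x0,x1,y0,y1) in {"left pair":(-70,-38,-30,30),"l-top":(-62,-38,4,29),"l-bot":(-62,-38,-29,-4)}.items():
        a,b=int((x0+85)*2),int((x1+85)*2);t,d=int((50-y1)*2),int((50-y0)*2)
        T=H[t:d,a:b];S=B[t-14:d+14,a-14:b+14]
        R_=cv2.matchTemplate(S,T,cv2.TM_CCOEFF_NORMED);_,mx,_,loc=cv2.minMaxLoc(R_)
        print(dz,nm,"base-held shift mm x,y",(loc[0]-14)*.5,-(loc[1]-14)*.5,round(mx,3))
```

```text
-0.001 left pair base-held shift mm x,y 2.0 -2.0 0.729
-0.001 l-top base-held shift mm x,y 2.0 -2.0 0.819
-0.001 l-bot base-held shift mm x,y 0.0 2.0 0.69
0 left pair base-held shift mm x,y 2.5 -2.0 0.698
0 l-top base-held shift mm x,y 3.5 -2.0 0.83
0 l-bot base-held shift mm x,y 1.0 2.0 0.657
0.001 left pair base-held shift mm x,y 3.0 -2.5 0.658
0.001 l-top base-held shift mm x,y 4.5 -2.5 0.847
0.001 l-bot base-held shift mm x,y 2.0 2.0 0.619
```

Run:
```python
from plan import *
plan(np.array([.5502,.2995,.11]),RL(),8,.6,dec=4)
```

```text
tot mm 118.75326208286333 deg 0.7520987249205839 per row 14.844157760357916 0.09401234061507299
-0.0003 0.0030 0.0145 -0.0025 0.0021 -0.0003 0.6; -0.0003 0.0030 0.0145 -0.0025 0.0021 -0.0003 0.6; -0.0003 0.0029 0.0145 -0.0025 0.0021 -0.0003 0.6; -0.0003 0.0029 0.0146 -0.0025 0.0021 -0.0003 0.6; -0.0003 0.0029 0.0146 -0.0025 0.0021 -0.0003 0.6; -0.0003 0.0029 0.0146 -0.0025 0.0021 -0.0003 0.6; -0.0004 0.0029 0.0146 -0.0025 0.0021 -0.0003 0.6; -0.0004 0.0028 0.0146 -0.0025 0.0021 -0.0003 0.6
```

Call:
servo_tool(moves="0 0.003 0.0145 -0.003 0.002 0 0.6; 0 0.003 0.0145 -0.003 0.002 0 0.6; 0 0.003 0.0145 -0.003 0.002 0 0.6; -0.001 0.003 0.0145 -0.003 0.002 0 0.6; 0 0.003 0.0145 -0.003 0.002 0 0.6; 0 0.003 0.0145 -0.003 0.002 0 0.6; -0.001 0.003 0.0145 -0.003 0.002 0 0.6; 0 0.003 0.01 -0.003 0.002 0 0.6; 0 0 0 0 0 0 0.6; 0 0 0 0 0 0 0.6")

```text
time_s: 9.5
tool_pos: [0.5615, 0.2809, 0.1142]
tool_rot: [180.0, 0.8, 153.3]
force: [0.8, -0.1, -4.4]
grip_width: 0.053
```

Run:
```python
from plan import *
p,r,o=cur();print(p,o["tool_rot"],o["force"],o["wrist_torque"])
plan(np.array([.5502,.2995,.095]),RL(),3,.6,dec=4)
c=env.read_camera("side"); np.savez("side5.npz",**c)
cv2.imwrite("pics/side5.png",cv2.resize(c["img"][190:350,120:300,::-1],None,fx=4,fy=3.7,interpolation=2))
```

```text
[0.56147157 0.28088144 0.11417772] [179.9925708    0.82768467 153.31374386] [ 0.75775968 -0.05554617 -4.3684679 ] [ 0.08337171 -0.12001372  0.0741537 ]
tot mm 29.0083425996841 deg 1.7011397632006193 per row 9.669447533228032 0.5670465877335398
0.0062 0.0039 0.0063 -0.0000 0.0096 -0.0173 0.6; 0.0062 0.0039 0.0063 -0.0000 0.0096 -0.0173 0.6; 0.0061 0.0040 0.0064 -0.0000 0.0096 -0.0173 0.6
```

View pics/side5.png

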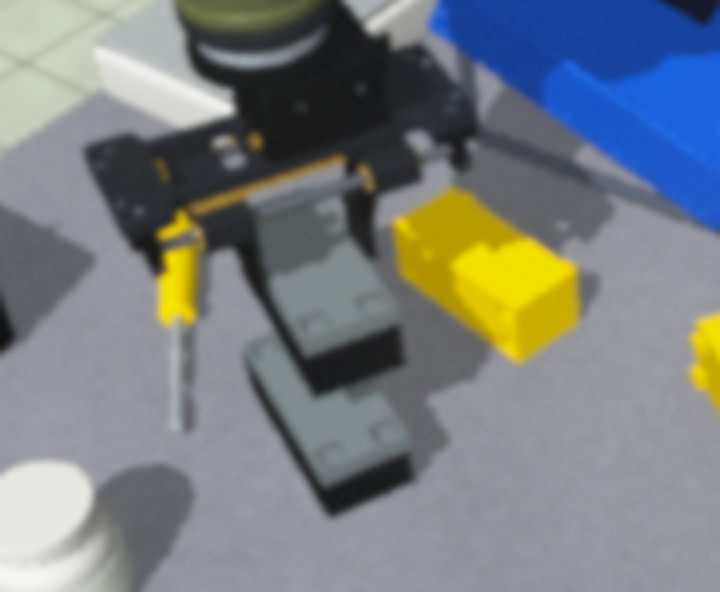

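Lateral drift of about 2 cm built up during the descent. I'll correct it at this height before going lower.

Call:
servo_tool(moves="0.006 0.004 0 0 0.01 -0.017 0.6; 0.006 0.004 0 0 0.01 -0.017 0.6; 0.006 0.004 0 0 0.01 -0.017 0.6; 0 0 0 0 0 0 0.6; 0 0 0 0 0 0 0.6; 0 0 0 0 0 0 0.6")

```text
time_s: 10.05
tool_pos: [0.551, 0.3034, 0.1188]
tool_rot: [179.7, 0.1, 155.0]
force: [-0.1, 0.6, -5.2]
grip_width: 0.0535
```

Run:
```python
from plan import *
p,r,o=cur();print(p,o["tool_rot"],o["force"],o["wrist_torque"],o["joint_velocities"])
plan(np.array([.5502,.2995,.11]),RL(),1,.6,dec=4)
```

```text
[0.5509735  0.30337932 0.11879635] [1.79699093e+02 1.23687127e-01 1.54980590e+02] [-0.13045025  0.58208911 -5.20208794] [ 0.06266898 -0.09658886 -0.05038693] [-0.30600196 -0.09068774 -0.04350611 -0.29575942  0.31870212  0.16210407
 -0.0062138 ]
tot mm 9.64485125895748 deg 0.37225436308085263 per row 9.64485125895748 0.37225436308085263
-0.0009 -0.0039 0.0088 0.0105 0.0043 0.0063 0.6
```

Call:
servo_tool(moves="0 -0.004 0.004 0.01 0.004 0.006 0.6; 0 0 0 0 0 0 0.6; 0 0 0 0 0 0 0.6")

```text
time_s: 10.3
tool_pos: [0.5493, 0.2996, 0.1148]
tool_rot: [180.0, 0.0, 154.8]
force: [-1.3, -0.3, -5.2]
grip_width: 0.0536
```

Run:
```python
from held import *
from rect import rectify
p,r,o=cur();print(p,o["tool_rot"],o["force"],o["wrist_torque"])
c=env.read_camera("side");np.savez("side6.npz",**c);p,r,o=cur()
q,m=held(c,p,r);img=c["img"].reshape(-1,3).astype(int)
g=m&(img.sum(1)>180); Q=q[g]
for it in range(5):
    A=np.c_[Q[:,:2],np.ones(len(Q))];s=np.linalg.lstsq(A,Q[:,2],rcond=None)[0];e=Q[:,2]-A@s;Q=Q[abs(e)<.006]
print("plane",s,np.degrees(s[:2]),len(Q),Q[:,0].min(),Q[:,0].max())
def P(x,y): return (int((x+.085)/.0005*2),int((.05-y)/.0005*2))
out=[]
c0=np.load("side3.npz")
for cc,ctr,z in((c,p[:2],p[2]+.036),(c0,(.549,.300),.058)):
    im=rectify(cc,ctr,-25.2,z);im=cv2.convertScaleAbs(im,alpha=1.6);im=cv2.resize(im,None,fx=2,fy=2)[...,::-1].copy()
    cv2.rectangle(im,P(-.06,.027),P(.06,-.027),(0,255,0),1)
    for sx in(-1,1):
        for sy in(-1,1): cv2.rectangle(im,P(sx*.0495-.0075,sy*.0165+.0075),P(sx*.0495+.0075,sy*.0165-.0075),(0,0,255),1)
    out.append(im[60:340])
cv2.imwrite("pics/rect_h6.png",np.vstack(out))
```

```text
[0.54928629 0.29958828 0.11477117] [1.79999341e+02 4.20693909e-02 1.54816462e+02] [-1.2778516  -0.3023422  -5.19240393] [ 0.07366386 -0.15130239  0.01769815]
plane [ 0.0173914  -0.01548009 -0.03632998] [ 0.99645356 -0.88694362] 892 -0.05918081503163986 0.06251701401033746
```

View pics/rect_h6.png

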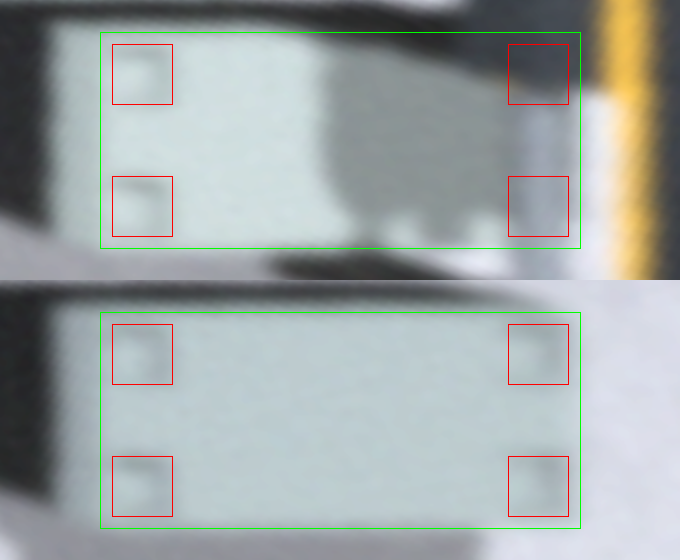

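The held case and the base lid line up within about 1 mm in the same camera. Now a slow descent.

Call:
servo_tool(moves="0 0 0.006 0 0.012 0 0.6; 0 0 0.006 0 0.013 0 0.6; 0 0 0.006 0 0 0 0.6; 0 0 0.004 0 0 0 0.6; 0 0 0 0 0 0 0.6; 0 0 0 0 0 0 0.6; 0 0 0 0 0 0 0.6")

```text
time_s: 10.93
tool_pos: [0.549, 0.2976, 0.0885]
tool_rot: [-179.8, -0.8, 154.7]
force: [-0.9, 0.1, -4.8]
grip_width: 0.0531
```

```bash
cat > st.py <<'E'
from plan import *
import sys
p,r,o=cur();print(p.round(4),o["tool_rot"].round(2),o["force"].round(2),o["wrist_torque"].round(3),o["time_s"])
X=np.array([np.cos(np.radians(-25.2)),np.sin(np.radians(-25.2))]);d=np.array([.5495,.2998])-p[:2]
print("remaining, tool axes x,y mm:",r.inv().apply([d[0],d[1],0])[:2]*1e3)
E
python3 st.py
```

```text
[0.549  0.2976 0.0885] [-179.84   -0.84  154.7 ] [-0.95  0.06 -4.78] [ 0.139 -0.091 -0.001] 10.9333
remaining, tool axes x,y mm: [0.46601603 2.19159933]
```

Call:
servo_tool(moves="0.0005 0.002 0.002 -0.003 0 0 0.6; 0 0 0 0 0 0 0.6; 0 0 0 0 0 0 0.6")

```text
time_s: 11.18
tool_pos: [0.5497, 0.3002, 0.0868]
tool_rot: [-180.0, -0.8, 154.7]
force: [-0.2, -0.4, -4.6]
grip_width: 0.0532
```

```bash
python3 st.py
python3 - <<'E'
from plan import *
c=env.read_camera("side")
cv2.imwrite("pics/side7.png",cv2.resize(c["img"][200:340,130:280,::-1],None,fx=5,fy=4.2,interpolation=2))
E
```

```text
[0.5497 0.3002 0.0868] [-179.98   -0.81  154.71] [-0.21 -0.42 -4.65] [ 0.048 -0.119  0.009] 11.1833
remaining, tool axes x,y mm: [-0.04697189 -0.45496376]
```

View pics/side7.png

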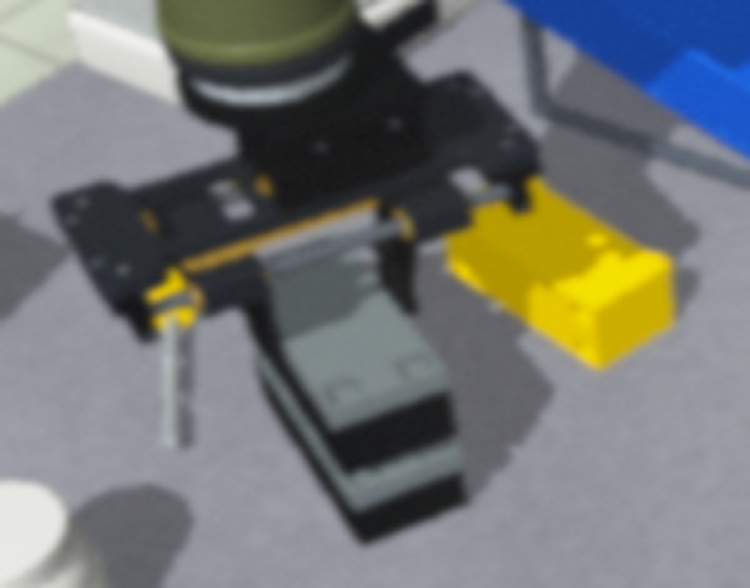

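The upper case (crop 370,340) sits right above the lower one, well aligned. Continuing down in 2 mm steps.

Call:
servo_tool(moves="0 0 0.002 0 0 0 0.6; 0 0 0.002 0 0 0 0.6; 0 0 0 0 0 0 0.6; 0 0 0 0 0 0 0.6")

```text
time_s: 11.57
tool_pos: [0.5498, 0.3007, 0.083]
tool_rot: [180.0, -0.8, 154.7]
force: [0.2, 0.0, -5.2]
grip_width: 0.0533
```

Call:
servo_tool(moves="0 0 0.0015 0 0 0 0.6; 0 0 0.0015 0 0 0 0.6; 0 0 0 0 0 0 0.6; 0 0 0 0 0 0 0.6")

```text
time_s: 11.9
tool_pos: [0.5497, 0.3006, 0.0796]
tool_rot: [180.0, -0.8, 154.7]
force: [0.3, 0.5, -4.9]
grip_width: 0.0533
```

```bash
python3 st.py
```

```text
[0.5497 0.3006 0.0796] [179.98  -0.77 154.72] [ 0.31  0.53 -4.93] [ 0.081 -0.144 -0.021] 11.9
remaining, tool axes x,y mm: [-0.1736642  -0.85169251]
```

Call:
servo_tool(moves="0 -0.0005 0.001 0 0 0 0.6; 0 0 0.001 0 0 0 0.6; 0 0 0 0 0 0 0.6; 0 0 0 0 0 0 0.6")

```text
time_s: 12.23
tool_pos: [0.5495, 0.3, 0.0774]
tool_rot: [180.0, -0.8, 154.7]
force: [-0.5, -0.6, -4.1]
grip_width: 0.0532
```

```bash
python3 st.py
```

```text
[0.5495 0.3    0.0774] [179.98  -0.77 154.72] [-0.45 -0.64 -4.07] [ 0.031 -0.17  -0.035] 12.2333
remaining, tool axes x,y mm: [-0.10882618 -0.22149013]
```

Call:
servo_tool(moves="0 0 0.001 0 0 0 0.6; 0 0 0.001 0 0 0 0.6; 0 0 0 0 0 0 0.6; 0 0 0 0 0 0 0.6")

```text
time_s: 12.57
tool_pos: [0.5495, 0.3001, 0.0753]
tool_rot: [180.0, -0.8, 154.7]
force: [-0.6, -0.3, -5.2]
grip_width: 0.0534
```

```bash
python3 st.py
```

```text
[0.5495 0.3001 0.0753] [179.98  -0.77 154.71] [-0.62 -0.34 -5.19] [ 0.055 -0.144  0.002] 12.5667
remaining, tool axes x,y mm: [-0.10139085 -0.24839383]
```

Call:
servo_tool(moves="0 0 0.001 0 0 0 0.6; 0 0 0 0 0 0 0.6; 0 0 0 0 0 0 0.6")

```text
time_s: 12.82
tool_pos: [0.5496, 0.3002, 0.0746]
tool_rot: [180.0, -0.7, 154.7]
force: [-0.3, 0.4, -3.8]
grip_width: 0.0532
```

Call:
servo_tool(moves="0 0 0.001 0 0 0 0.6; 0 0 0 0 0 0 0.6; 0 0 0 0 0 0 0.6")

```text
time_s: 13.07
tool_pos: [0.5497, 0.3003, 0.0743]
tool_rot: [180.0, -0.7, 154.7]
force: [-1.2, -0.6, -3.4]
grip_width: 0.053
```

```bash
python3 st.py
```

```text
[0.5497 0.3003 0.0743] [179.96  -0.71 154.72] [-1.24 -0.56 -3.37] [-0.086 -0.043 -0.024] 13.0667
remaining, tool axes x,y mm: [-0.01513786 -0.54209259]
```

Contact begins at z≈0.0745, close to the expected seated height of 0.074. I'll ease down until it carries its own weight.

Call:
servo_tool(moves="0 0 0.001 0 -0.01 0 0.6; 0 0 0 0 0 0 0.6; 0 0 0 0 0 0 0.6")

```text
time_s: 13.32
tool_pos: [0.55, 0.3004, 0.0739]
tool_rot: [179.9, -0.4, 154.7]
force: [-0.0, -1.1, -2.9]
grip_width: 0.0533
```

Call:
servo_tool(moves="0 0 0.001 0 -0.01 0 0.6; 0 0 0 0 0 0 0.6; 0 0 0 0 0 0 0.6")

```text
time_s: 13.57
tool_pos: [0.5502, 0.3005, 0.0736]
tool_rot: [179.9, 0.0, 154.7]
force: [-0.7, -0.7, -2.0]
grip_width: 0.0534
```

```bash
python3 st.py
```

```text
[0.5502 0.3005 0.0736] [179.93   0.   154.72] [-0.72 -0.65 -1.99] [-0.095  0.025 -0.004] 13.5667
remaining, tool axes x,y mm: [ 0.32150274 -0.91470836]
```

Call:
servo_tool(moves="0 0 0.001 0 0 0 0.6; 0 0 0.001 0 0 0 0.6; 0 0 0 0 0 0 0.6; 0 0 0 0 0 0 0.6")

```text
time_s: 13.9
tool_pos: [0.5504, 0.3006, 0.0736]
tool_rot: [179.9, 0.1, 154.7]
force: [-0.3, -1.2, -1.9]
grip_width: 0.0532
```

```bash
python3 st.py
python3 - <<'E'
from held import *
p,r,o=cur();c=env.read_camera("side");np.savez("side8.npz",**c)
q,m=held(c,p,r);img=c["img"].reshape(-1,3).astype(int)
g=m&(img.sum(1)>180); Q=q[g]
for it in range(5):
    A=np.c_[Q[:,:2],np.ones(len(Q))];s=np.linalg.lstsq(A,Q[:,2],rcond=None)[0];e=Q[:,2]-A@s;Q=Q[abs(e)<.006]
W=r.apply(Q)+p
print("plane",s,np.degrees(s[:2]),len(Q),"lid z",np.median(W[:,2]))
cv2.imwrite("pics/side8.png",cv2.resize(c["img"][200:340,130:280,::-1],None,fx=5,fy=4.2,interpolation=2))
E
```

```text
[0.5504 0.3006 0.0736] [1.7993e+02 7.0000e-02 1.5473e+02] [-0.28 -1.24 -1.9 ] [-0.123  0.081 -0.036] 13.9
remaining, tool axes x,y mm: [ 0.43963722 -1.08445685]
plane [ 0.02077344 -0.00016493 -0.03607284] [ 1.19023042 -0.00944999] 874 lid z 0.10972022787362998
```

View pics/side8.png

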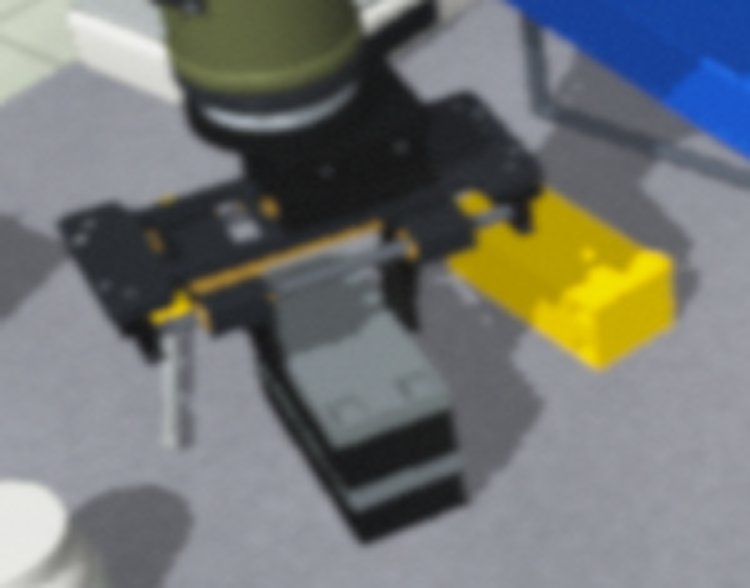

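Call:
servo_tool(moves="0 0 0.003 0 0.01 0 0.6; 0 0 0.003 0 0 0 0.6; 0 0 0.003 0 0 0 0.6", squeeze=15)

```text
time_s: 14.2
tool_pos: [0.5511, 0.3015, 0.0724]
tool_rot: [179.9, -0.1, 154.7]
force: [-8.3, -5.4, 18.0]
grip_width: 0.0539
```

```bash
python3 st.py
```

```text
[0.5511 0.3015 0.0724] [ 1.7992e+02 -8.0000e-02  1.5472e+02] [-8.27 -5.44 17.98] [-1.231  1.696 -0.025] 14.2
remaining, tool axes x,y mm: [ 0.73402894 -2.22252722]
```

Pressing firmly gives 18 N with hard stops, so the feet are on the recess floors. Relaxing the pressure, then opening.

Call:
servo_tool(moves="0 -0.001 -0.001 0 0 0 0.6; 0 0 0 0 0 0 0.6; 0 0 0 0 0 0 0.6", squeeze=5)

```text
time_s: 14.45
tool_pos: [0.5511, 0.3011, 0.0735]
tool_rot: [179.8, -0.1, 154.7]
force: [-1.2, 1.0, -2.9]
grip_width: 0.0541
```

```bash
python3 st.py
```

```text
[0.5511 0.3011 0.0735] [ 1.7982e+02 -6.0000e-02  1.5472e+02] [-1.22  0.96 -2.9 ] [0.085 0.05  0.031] 14.45
remaining, tool axes x,y mm: [ 0.88172678 -1.82161251]
```

Forces are small. Opening.

Call:
servo_tool(moves="0 0 0 0 0 0 0.1; 0 0 0 0 0 0 -0.25; 0 0 0 0 0 0 -0.4; 0 0 0 0 0 0 -0.6; 0 0 0 0 0 0 -0.7; 0 0 0 0 0 0 -0.7; 0 0 0 0 0 0 -0.7")

```text
time_s: 15.03
tool_pos: [0.553, 0.3024, 0.0738]
tool_rot: [179.6, 0.0, 154.7]
force: [-0.8, 0.4, -0.5]
grip_width: 0.0725
```

```bash
python3 st.py
python3 - <<'E'
from held import *
p,r,o=cur();c=env.read_camera("side");np.savez("side9.npz",**c)
cv2.imwrite("pics/side9.png",cv2.resize(c["img"][200:340,130:280,::-1],None,fx=5,fy=4.2,interpolation=2))
E
```

```text
[0.553  0.3024 0.0738] [1.7958e+02 2.0000e-02 1.5472e+02] [-0.81  0.43 -0.47] [ 0.057 -0.126 -0.012] 15.0333
remaining, tool axes x,y mm: [ 2.06818351 -3.89197229]
```

View pics/side9.png

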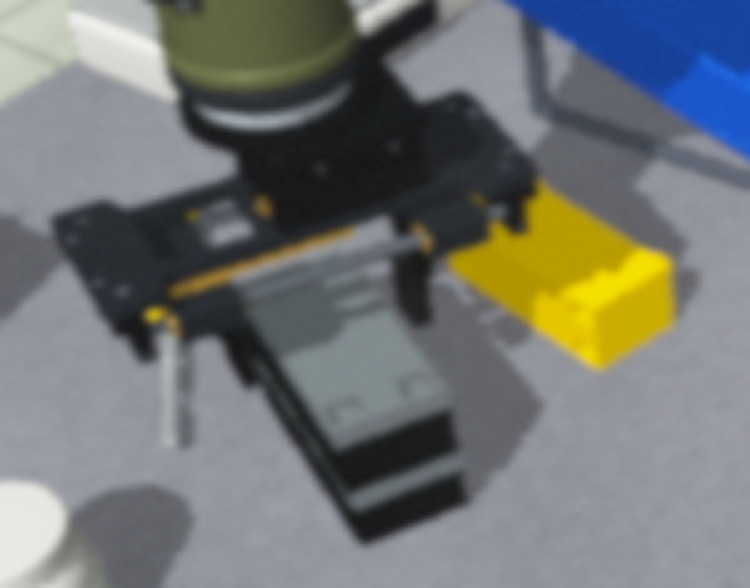

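Released cleanly: gaps on both sides, and the case hasn't moved. Recentring, then withdrawing straight up.

Call:
servo_tool(moves="0 -0.003 0 0 0 0 -0.7; 0 0 0 0 0 0 -0.8; 0 0 -0.006 0 0 0 -0.8; 0 0 -0.006 0 0 0 -0.8; 0 0 -0.006 0 0 0 -0.8; 0 0 0 0 0 0 -0.8")

```text
time_s: 15.58
tool_pos: [0.5518, 0.2993, 0.0938]
tool_rot: [179.6, 0.0, 154.7]
force: [0.2, 0.6, 0.8]
grip_width: 0.078
```

```bash
python3 st.py
```

```text
[0.5518 0.2993 0.0938] [1.7956e+02 4.0000e-02 1.5471e+02] [0.17 0.6  0.83] [ 0.072 -0.206 -0.041] 15.5833
remaining, tool axes x,y mm: [ 2.26699616 -0.49227562]
```

Call:
servo_tool(moves="0 0 -0.008 0 0 0 -0.8; 0 0 -0.008 0 0 0 -0.8; 0 0 -0.008 0 0 0 -0.8; 0 0 0 0 0 0 -0.8; 0 0 -0.01 0 0 0 -0.8; 0 0 -0.01 0 0 0 -0.8; 0 0 -0.015 0 0 0 -0.8; 0 0 -0.015 0 0 0 -0.8; 0 0 0 0 0 0 -0.8")

```text
time_s: 16.33
tool_pos: [0.5516, 0.2993, 0.1764]
tool_rot: [179.5, 0.1, 154.7]
force: [1.5, 0.8, 0.5]
grip_width: 0.0784
```

Call:
servo_tool(moves="0 0 -0.02 0 0 0 -0.8; 0 -0.01 -0.02 0 0 0 -0.8; 0 -0.02 -0.02 0 0 0 -0.8; 0 -0.03 -0.02 0 0 0 -0.8; 0 -0.03 -0.01 0 0 0 -0.8; 0 -0.03 0 0 0 0 -0.8; 0 -0.03 0 0 0 0 -0.8; 0 -0.03 0 0 0 0 -0.8; 0 -0.03 0 0 0 0 -0.8; 0 -0.03 0 0 0 0 -0.8; 0 -0.02 0 0 0 0 -0.8; 0 0 0 0 0 0 -0.8; 0 0 0 0 0 0 -0.8")

```text
time_s: 17.42
tool_pos: [0.4334, 0.0547, 0.2656]
tool_rot: [179.4, 0.0, 154.9]
force: [0.1, 0.3, 0.4]
grip_width: 0.0779
```

```bash
python3 st.py
python3 - <<'E'
from fit import *
from cell import env
from rect import rectify
cs={n:env.read_camera(n) for n in("side","top")}
for n,c in cs.items():
    np.savez(f"{n}F.npz",**c);cv2.imwrite(f"pics/{n}F.png",c["img"][...,::-1])
a=(130,200,280,340)
cv2.imwrite("pics/sideFz.png",cv2.resize(cs["side"]["img"][200:340,130:280,::-1],None,fx=5,fy=4.2,interpolation=2))
W={n:cloud(c) for n,c in cs.items()}
for n,c in cs.items():
    px=proj(c,[.55,.30,.11])[0].round().astype(int)
    r=lid(c,tuple(px));print(n,px,r["ctr"].round(4),r["n"].round(3),r["x"].round(3),r["L"],r["Wd"])
E
```

```text
[0.4334 0.0547 0.2656] [1.7938e+02 3.0000e-02 1.5489e+02] [0.13 0.26 0.37] [ 0.048 -0.144 -0.07 ] 17.4167
remaining, tool axes x,y mm: [ -1.05792797 271.21714086]
side [197 279] [0.5489 0.3007 0.1092] [-0.006  0.009  1.   ] [ 0.902 -0.431  0.009] 0.12321889400482178 0.054532088339328766
top [158 185] [0.5497 0.3013 0.1093] [-0.001  0.008  1.   ] [ 0.903 -0.429  0.004] 0.11965605616569519 0.0562036857008934
```

View pics/sideFz.png

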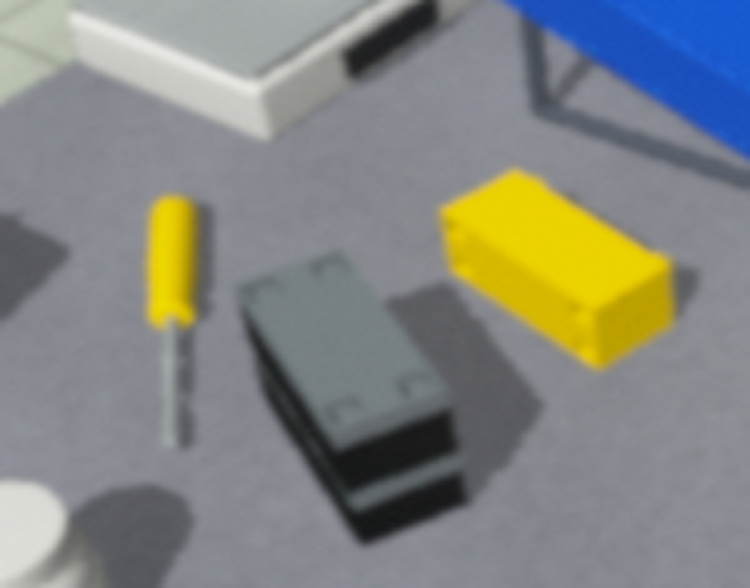

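View pics/topF.png

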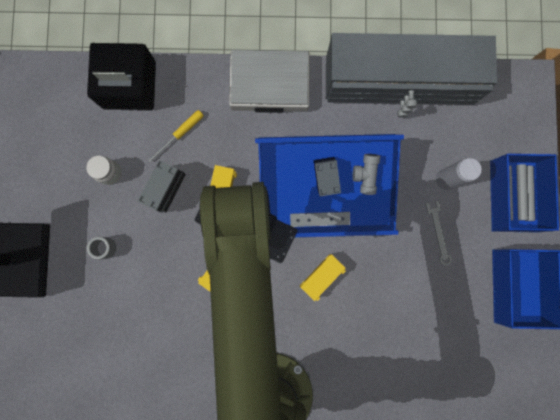

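Both views put the top lid at 0.1093. The lower lid read 0.0573 before, so the rise is 52 mm, which means fully seated, and the lid is level. In the images the other things are where they were. Handing in.

```bash
python3 -c "
from cell import env
print(env.sign_off())"
```

```text
the job is handed in; nothing more can be done
None
```

The long case is now stacked upright on the matching case. I gripped it mid-length, lifted it out of the bin, levelled it, lowered it in steps of 1–2 mm until the feet touched bottom, then let go and backed off. I handed in after about 17.5 s.

**Final checks**
- **Seating:** both cameras put the upper lid at 109.3 mm. The lower lid read 57.3 mm before stacking, so the rise is 52.0 mm, which is the figure for all four feet in. The lid is level within about 0.6°.
- **Alignment:** its centre is within about 1.5 mm of where the lower lid was measured.
- **Surroundings:** everything visible in the last pictures was where it started: the short case, tee, strap and bystanders. The arm hid part of one yellow look-alike in the top view.

**What did not go to plan**
- The arm drifted about 2 cm sideways during the fast descent. I corrected this about 3 cm clear of the lower lid, before going further.
- A final press to confirm the feet had bottomed briefly reached 18 N down and about 10 N sideways. I saw no shift of the lower case afterwards.
- Just before release, the side camera showed about 1° of tilt in the upper case. This was gone in the final view.

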